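# Pack the gap of a bench fixture with spacer bars until it is snug

### The arm

A 6-joint arm with a two-finger parallel gripper is mounted at the origin on a cart in front of the work surface, level with it; the furniture and walls round the work are solid. World frame = base frame: x ahead of the robot, y to its left, z up, the work surface at z = 0. Lengths are in mm, angles in rad, forces in N, time in s.
With the tool pointing down it reaches from about 275 to 750 mm from the base axis. Payload 10.2 kg.
Tool frame: the origin (TCP) lies at the centre of the arm's flange, where the gripper is bolted on; the fingertips stand 173 mm ahead of it and the grasp point (between the pads) lies 155 mm ahead of it; z points along the fingers, y is the line along which they close (so a half turn about z gives the same grasp; the last joint's range is limited). The gripper opens to 85 mm and grips with 20 to 120 N. Pads are 22 mm wide; open, the fingers measure 114 mm over their backs; the gripper's body (76 mm by 85 mm) begins 54 mm behind the grasp point. The pads swing forward as they close: fully open they stand 13 mm farther back than shut.
Start: joints at [-1.379, 0.313, 1.498, -0, 1.331, -0.223], TCP at [211.567, -480.491, 404.694] pointing down, gripper open.
Joint ranges: [-2.94, 2.94], [-0.97, 2.17], [0.19, 2.56], [-1.23, 4.37], [0.02, 3.11], [-2.88, 2.88]. Speed limits (rad/s): [2.39, 2.39, 3.01, 3.14, 3.14, 3.14].

### API

Orientations are given as a unit quaternion [w, x, y, z].
In Python, from rig import ctrl gives the robot as it stands.
- The arm moves only by the shell command python3 steer.py FILE [OPENING] [FORCE], which reads ROWS from the file FILE. ROWS is a JSON list of rows, 1 to 8 of them, each written [[dx, dy, dz], [rx, ry, rz]]: dx, dy, dz in a scale on which 1.0 is 1 m, then a rotation vector rx, ry, rz in shares of 2 pi rad (1.0 is 2 pi rad); each row is the pose to reach, as a shift and turn from the pose commanded when the command began, along the tool's axes at that moment; what a row does not reach only later rows make up. A row lasts 1/10 s, in which the tool goes at most 50 mm and 0.15 rad, less where a joint would pass 70% of its speed; a pose out of reach is approached as far as the arm can. OPENING is the opening from 0.0 (shut) to 1.0 (fully open), set as the command begins (- or left out keeps the last). The fingers move at their own pace and stop on an object; FORCE is the grip in N (left out, the last holds). Time passes only in rows, so rows that do not move let the fingers close. It prints the time, the measured TCP pose, the force, the opening and the grip force at its end. A shift or turn number past 1, either way, is cut back to 1. Input that does not fit is refused with a message, and nothing moves.
- ctrl.sense(): the state, without advancing time (a new reading comes with each control period).
- ctrl.capture(name): name is "scene" or "top" or "wrist"; returns the picture (480x640x3 uint8, red, green, blue); there is no depth.
- ctrl.calibration(name): a dict with "fx", "fy", "cx", "cy" (pixels), "position" and "attitude" of the camera in the world. Camera axes: x right, y down, z forward; pixel columns grow to the right and rows downward; lengths in mm; the calibration is good to about 2 mm. The wrist camera is an equidistant fisheye: a pixel r from the principal point sees the ray r / f radians off the axis. A picture is of the moment at which its call begins: read the wrist's pose just before it. calibration takes no time and is no camera call; for the wrist camera it gives the pose at the moment of the call.
- ctrl.finish_job(): hands the job in; it is judged then, once.
The state is a dict: "time_s": time; "joints": joint angles; "dq": joint speeds; "tau": joint torques, N m; "eef_pos": TCP position; "ee_rot": TCP orientation; "force": force on the tool from outside, world axes, zero at the start; "wrist_torque": the same for the moment, N m; "grip_width": opening from 0.0 (shut) to 1.0 (fully open); "grip_force": force on a finger pad.
Only numpy, scipy, OpenCV 4.12 (cv2) and the standard library are available. Lean on these libraries where they do the work, as an engineer would, in place of code of your own. Each camera call takes 0.05 s, during which the arm holds its last target. There are 200 camera calls.

### The job

The spacer bar in the bench fixture is loose. Slide further spacer bars from the desk into the gap between it and the spring jaw, one beside the other and each fully home against the back stop, until the jaw is pushed back and holds the whole pack snug. Leave any bar that is not needed well out of the fixture, and do not push the roll of film, hex-key block or caliper about.

Things in the scene. Friction and masses are not known exactly. Their poses are not given: they have to be found in the camera images.
- fixture: Grey fixture fixed to the desk, open to the top and front; bars slide in on the desk along its +x. Origin: on the desk at the mouth of the gap, on the fixed fence's face. x points into the gap, y to the fence, z up. Fence: x 0 to 100, y 0 to +28, 36 mm tall. Back stop: face at x = 100 mm, 36 tall; a bar that is home has its centre at x = 40, its tail 20 mm outside the mouth.
- home (a point): Point on the desk inside the gap, 40 mm in from the mouth and 20 mm from the fence (fixture x = 40, y = -20 mm). The gap from fence to resting jaw differs each time, 20 to 40 mm: one or two more bars are needed beside the one in it.
- mouth (a point): Point on the desk at the mouth of the gap, 20 mm from the fence (fixture x = 0, y = -20 mm). The spring jaw, aluminium, 33 mm tall, faces the fence from a dark carriage that reaches 85 mm behind it. The jaw's face, fixture x 34 to 96 mm, is parallel to the fence; from x = 34 to 0 mm it flares 18 mm away from the fence as a lead-in.
- jaw (a joint): How far the spring jaw is pushed back from the fence, m: 0 at rest on its stop (pack loose), at most 0.016. The spring presses with 3 N as soon as the jaw leaves its stop, 5 N at 0.015. It yields when a bar's round end is pushed along the lead-in (up to about 15 N of push); a bar slid in drags clearly once gripped, and not at all while loose.
- bar_a: Loose smooth aluminium spacer bar, 120 long x 14 thick x 30 mm tall, standing on its 14 mm wide long edge, both ends half-round (radius 7); about 0.15 kg. All four bars are alike. Origin: centre of its underside; x along its length, y across its thickness, z up. Lies on the desk to the right of the fixture.
- bar_b: Loose smooth aluminium spacer bar, 120 long x 14 thick x 30 mm tall, standing on its 14 mm wide long edge, both ends half-round (radius 7); about 0.15 kg. All four bars are alike. Origin: centre of its underside; x along its length, y across its thickness, z up. Lies on the desk to the right of the fixture.
- bar_c: Loose smooth aluminium spacer bar, 120 long x 14 thick x 30 mm tall, standing on its 14 mm wide long edge, both ends half-round (radius 7); about 0.15 kg. All four bars are alike. Origin: centre of its underside; x along its length, y across its thickness, z up. Lies on the desk to the right of the fixture.
- bar_in: Loose smooth aluminium spacer bar, 120 long x 14 thick x 30 mm tall, standing on its 14 mm wide long edge, both ends half-round (radius 7); about 0.15 kg. All four bars are alike. Origin: centre of its underside; x along its length, y across its thickness, z up. Stands loose in the gap at the start, home beside the fence.
- hex_set: Bystander: folding hex-key block 24x88x25 mm, loose among the bars. Origin: centre of its underside.
- parafilm: Bystander: roll of film lying flat, 59 mm across, 26 mm tall, loose. Origin: centre of its underside.
- caliper: Bystander: digital caliper 59x190x14 mm, loose, lying at the foot of the monitor. Origin: centre of its underside.

How it is judged:
By the outcome, as a careful person would: the job done as asked, in the order asked, and still so for the second after the job is handed in, with the robot touching nothing.
It also fails if it takes over 66 s, if anything falls off the work surface, if the arm or the gripper's body presses on something with over 40 N, if the wrist force passes 120 N, or if a joint passes its speed limit or range.

## Working session

There is one attempt and no reset: what is moved stays moved. The work goes in short steps, Python scripts to look and compute and a shell command to move; the robot and the scene stay as the last step left them, time stands still between calls to the robot, and variables do not carry over. Pictures are saved under pics/ and viewed, at most 10 in all, crops included, and the job is handed in when it is done.

```bash
ls; mkdir -p pics; python3 - <<'E'
from rig import ctrl
import cv2
for n in ("top","scene"):
    im=ctrl.capture(n); cv2.imwrite(f"pics/{n}0.png",im[:,:,::-1]); print(n,ctrl.calibration(n))
s=ctrl.sense(); print(s)
E
```

```text
pics
rig.py
steer.py
top {'fx': 435.8804045780959, 'fy': 435.8804045780959, 'cx': 324.16809065495625, 'cy': 236.63446311865258, 'position': array([ 422.05261607, -154.50374703,  879.99833095]), 'attitude': array([ 0.02381263, -0.70391943,  0.70898407, -0.03566496])}
scene {'fx': 610.481147493776, 'fy': 610.481147493776, 'cx': 317.3072697324719, 'cy': 240.79242225914945, 'position': array([-56.41490926, 509.47201578, 916.16574164]), 'attitude': array([ 0.11757565, -0.31072176,  0.87160859, -0.36045307])}
{'time_s': 0.1, 'joints': array([-1.37940346e+00,  3.13389890e-01,  1.49835700e+00, -3.26532471e-06,
        1.33099023e+00, -2.23397772e-01]), 'dq': array([ 0.00031479, -0.00107603, -0.0014381 ,  0.00048481, -0.00191913,
        0.00188863]), 'tau': array([ 2.09749684e-03, -4.12899613e+01, -2.60141587e+01, -1.53204819e-04,
        3.08575836e-03, -1.03596346e-05]), 'eef_pos': array([ 211.55747654, -480.45218932,  404.19586149]), 'ee_rot': array([-5.72185544e-04,  9.78570328e-01,  2.05912085e-01,  7.57123044e-06]), 'force': array([-0.61206741,  0.3642165 , -0.23347347]), 'wrist_torque': array([-0.0232846 , -0.02316079,  0.03660936]), 'grip_force': 0.0, 'grip_width': 0.9987063357751409}
```

View pics/top0.png

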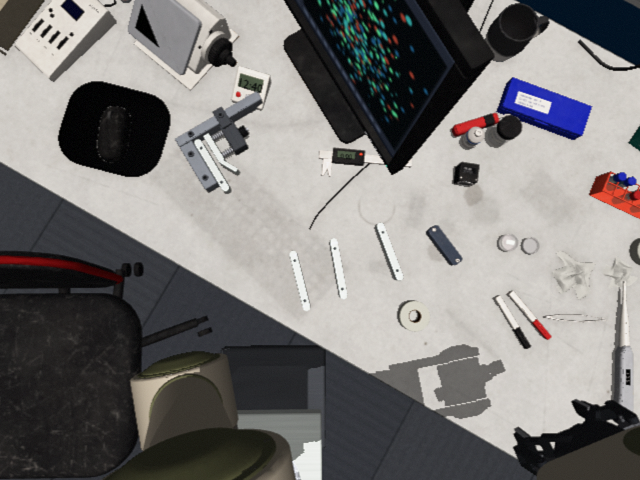

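View pics/scene0.png

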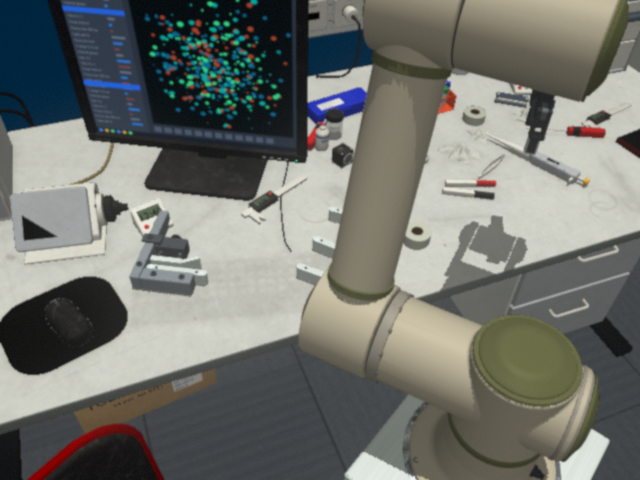

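The top view shows the fixture at about px (175–265, 95–195), its mouth pointing down-right. Bars are at about (299,281), (338,269), (389,251), the hex block at (443,245) and the film at (411,316). I'll zoom in on the fixture and detect the bars by segmentation.

```bash
cat > h.py <<'E'
import numpy as np, cv2
from scipy.spatial.transform import Rotation as R
from rig import ctrl
def rot(q): return R.from_quat(np.r_[q[1:],q[0]]).as_matrix()
def px2w(cal,uv,z,fish=False):
    uv=np.atleast_2d(np.float64(uv)); d=np.c_[(uv[:,0]-cal['cx'])/cal['fx'],(uv[:,1]-cal['cy'])/cal['fy'],np.ones(len(uv))]
    if fish:
        r=np.hypot(d[:,0],d[:,1]); k=np.sin(r)/np.maximum(r,1e-9); d=np.c_[d[:,:2]*k[:,None],np.cos(r)]
    d=d@rot(cal['attitude']).T; p=cal['position']
    return (p+d*((z-p[2])/d[:,2])[:,None])[:,:2]
def w2px(cal,P,fish=False):
    c=(np.atleast_2d(np.float64(P))-cal['position'])@rot(cal['attitude'])
    if fish:
        rr=np.hypot(c[:,0],c[:,1]); t=np.arctan2(rr,c[:,2]); k=t/np.maximum(rr,1e-9)
    else: k=1/c[:,2]
    return np.c_[cal['fx']*c[:,0]*k+cal['cx'],cal['fy']*c[:,1]*k+cal['cy']]
def rectify(im,cal,o,ang,z,x0,x1,y0,y1,s,fish=False):
    # picture of plane z: columns along local x, rows along local -y
    X,Y=np.meshgrid(np.arange(x0,x1,1/s),np.arange(y1,y0,-1/s)); c,sn=np.cos(ang),np.sin(ang)
    P=np.c_[(o[0]+c*X-sn*Y).ravel(),(o[1]+sn*X+c*Y).ravel(),np.full(X.size,z)]
    m=w2px(cal,P,fish).astype(np.float32).reshape(*X.shape,2)
    return cv2.remap(im,m[...,0],m[...,1],cv2.INTER_CUBIC)
E
python3 - <<'E'
from h import *
im=cv2.imread('pics/top0.png'); cal=ctrl.calibration('top')
print(px2w(cal,[[0,0],[639,0],[0,479],[639,479]],0))
a=cv2.resize(im[85:200,170:280],None,fx=5,fy=5,interpolation=cv2.INTER_CUBIC); cv2.imwrite('pics/fix0.png',a)
g=im.min(2); 
m=(g>225).astype(np.uint8)
for x,y,w,h in [(280,240,40,80),(322,225,35,85),(365,210,45,80),(420,215,50,60),(390,290,50,50)]:
    c=im[y:y+h,x:x+w]
    print(c.reshape(-1,3).max(0),np.percentile(c.min(2),[5,50,90,97]))
    mm=m[y:y+h,x:x+w] if x!=420 else (c.min(2)<100).astype(np.uint8)
    n,l,st,ce=cv2.connectedComponentsWithStats(mm); i=1+st[1:,4].argmax()
    pts=np.argwhere(l==i)[:,::-1]+[x,y]; z=25 if x==420 else 30
    W=px2w(cal,pts,z); ctr=W.mean(0); ev,V=np.linalg.eigh(np.cov(W.T)); 
    print(ctr.round(1),'ang',np.degrees(np.arctan2(V[1,1],V[0,1])).round(1),'len',(np.sqrt(12*ev)).round(1),st[i])
E
```

```text
[[ 998.52325561  506.28337229]
 [1002.52490125 -850.71090587]
 [  34.94034832  454.32861731]
 [  16.05597271 -782.26803442]]
[249 246 245] [179. 186. 231. 240.]
[ 409.3 -120.2] ang -166.2 len [ 12.  114.7] [ 10  11  20  60 342]
[248 248 246] [175. 200. 237. 241.]
[ 431.9 -196.5] ang -170.1 len [ 13.  115.9] [  9  13  16  61 368]
[248 248 246] [147.75 198.   224.1  239.  ]
[ 464.4 -297.5] ang -160.5 len [ 12.8 114.4] [ 13  13  25  57 359]
[222 230 240] [ 62. 195. 201. 203.]
[ 475.5 -403.8] ang -143.4 len [28.6 81.8] [  6  11  36  39 585]
[209 215 218] [106. 200. 205. 206.]Traceback (most recent call last):
  File "<stdin>", line 11, in <module>
ValueError: attempt to get argmax of an empty sequence
```

View pics/fix0.png

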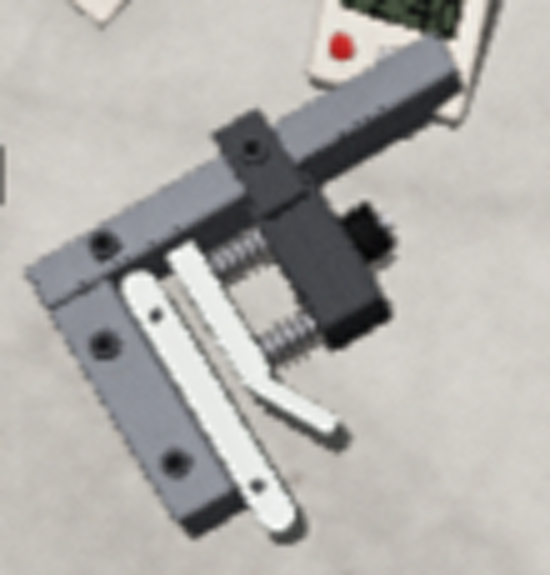

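Zoom: the bar in the gap runs from crop (140,280) to (280,530) along the fence. The jaw sits close by at (185,255)–(265,385) with the lead-in to (335,430). The clear gap looks well under one bar thickness. Next I'll rectify the fixture to measure it.

```bash
python3 - <<'E'
from h import *
im=cv2.imread('pics/top0.png'); cal=ctrl.calibration('top')
m=np.zeros(im.shape[:2],np.uint8)
cv2.fillPoly(m,[np.int32(np.array([[115,275],[140,258],[165,275],[310,520],[290,550],[255,530]])/5+[170,85])],1)
m&=(im.min(2)>205).astype(np.uint8)
W=px2w(cal,np.argwhere(m)[:,::-1],30); c=W.mean(0); ev,V=np.linalg.eigh(np.cov(W.T)); v=V[:,1]*np.sign(V[0,1]); ang=np.arctan2(v[1],v[0])
print('bar_in',c.round(1),np.degrees(ang).round(1),np.sqrt(12*ev).round(1))
# fixture origin: bar centre at (40,-7)
o=c-rot([np.cos(ang/2),0,0,np.sin(ang/2)])[:2,:2]@[40,-7]; print('origin',o.round(1))
r30=rectify(im,cal,o,ang,30,-40,120,-50,35,4); 
r33=rectify(im,cal,o,ang,33,-40,120,-50,35,4)
for r in (r30,r33):
    for k in range(0,160,20): cv2.line(r,(k*4,0),(k*4,6),(0,0,255),1)
    for y in range(-50,35,10): cv2.line(r,(0,(35-y)*4),(8,(35-y)*4),(0,0,255),1)
a=rectify(im,cal,o,ang,33,40,90,-40,10,4).mean(2).mean(1)
for k in range(0,200,2): print(round(10-k/4,1),int(a[k]),end='; ')
out=rectify(im,cal,o,ang,33,-70,120,-55,35,4.2); cv2.imwrite('pics/rect0.png',out)
E
```

```text
bar_in [637.4  52.9] 31.1 [ 12.3 116.2]
origin [599.5  38.2]
10.0 142; 9.5 144; 9.0 145; 8.5 146; 8.0 147; 7.5 148; 7.0 148; 6.5 149; 6.0 149; 5.5 149; 5.0 148; 4.5 146; 4.0 142; 3.5 135; 3.0 127; 2.5 119; 2.0 113; 1.5 114; 1.0 122; 0.5 139; 0.0 160; -0.5 184; -1.0 206; -1.5 223; -2.0 234; -2.5 237; -3.0 236; -3.5 232; -4.0 228; -4.5 225; -5.0 221; -5.5 218; -6.0 216; -6.5 216; -7.0 216; -7.5 217; -8.0 218; -8.5 220; -9.0 222; -9.5 225; -10.0 228; -10.5 231; -11.0 234; -11.5 234; -12.0 232; -12.5 226; -13.0 215; -13.5 199; -14.0 178; -14.5 158; -15.0 143; -15.5 139; -16.0 144; -16.5 156; -17.0 169; -17.5 180; -18.0 187; -18.5 189; -19.0 189; -19.5 185; -20.0 180; -20.5 175; -21.0 171; -21.5 171; -22.0 174; -22.5 183; -23.0 196; -23.5 209; -24.0 222; -24.5 230; -25.0 234; -25.5 234; -26.0 233; -26.5 233; -27.0 233; -27.5 233; -28.0 233; -28.5 234; -29.0 234; -29.5 234; -30.0 234; -30.5 235; -31.0 236; -31.5 236; -32.0 235; -32.5 232; -33.0 225; -33.5 212; -34.0 194; -34.5 171; -35.0 149; -35.5 132; -36.0 123; -36.5 124; -37.0 130; -37.5 138; -38.0 146; -38.5 152; -39.0 154; -39.5 154;
```

View pics/rect0.png

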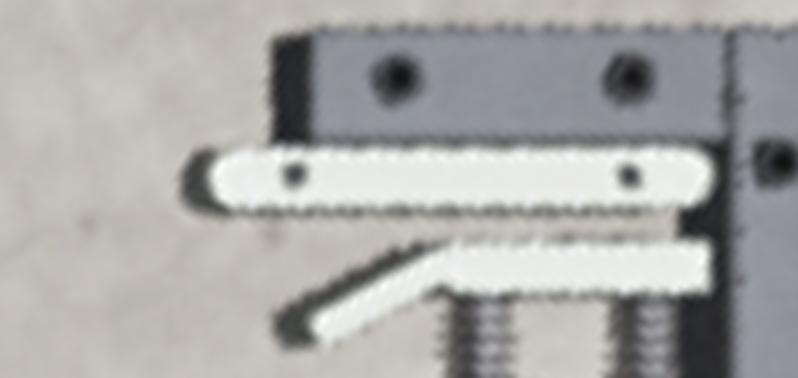

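Rectified: the bar in the gap spans y≈0 to −14 and the jaw face is at −22.7, so the total gap is about 23 mm. One more bar is needed, pushing the jaw back about 5 mm. I'll use the nearest bar (409,−120; 13.8°), gripped near its tail, and first move above it.

Careful with the scale: shifts go in shares of 1 m and turns go in shares of 2 pi rad. That gives: 281 mm / 1000 = 0.281, -258 mm / 1000 = -0.258, 0.175 rad / 6.2832 = 0.0279.

```bash
cat >> h.py <<'E'
def togo(x,y,z,deg):
    s=ctrl.sense(); T=rot(s['ee_rot']); d=T.T@(np.array([x,y,z])-s['eef_pos'])
    t=np.radians(deg); G=np.array([[np.cos(t),np.sin(t),0],[np.sin(t),-np.cos(t),0],[0,0,-1]])
    print('togo',d.round(1),R.from_matrix(T.T@G).as_rotvec().round(4),'t',round(s['time_s'],2))
FO=np.array([599.5,38.2]); FA=np.radians(31.1)
def fix(x,y): return FO+np.array([[np.cos(FA),-np.sin(FA)],[np.sin(FA),np.cos(FA)]])@[x,y]
E
echo '[[[0.04,-0.037,0.015],[0,0,0.0048]],[[0.076,-0.07,0.03],[0,0,0.0095]],[[0.112,-0.103,0.045],[0,0,0.0143]],[[0.148,-0.136,0.06],[0,0,0.0191]],[[0.184,-0.169,0.075],[0,0,0.0239]],[[0.22,-0.202,0.09],[0,0,0.0271]],[[0.256,-0.235,0.1],[0,0,0.0279]],[[0.281,-0.258,0.104],[0,0,0.0279]]]' > path.dat && python3 steer.py path.dat 0.6
echo '[[[0,0,0],[0,0,0]],[[0,0,0],[0,0,0]]]' > path.dat && python3 steer.py path.dat
python3 - <<'E'
from h import *
cal=ctrl.calibration('wrist'); im=ctrl.capture('wrist')[:,:,::-1].copy(); cv2.imwrite('pics/w1.png',im); print(cal)
togo(364.6,-131.2,300,13.8)
E
```

```text
time_s: 0.9
eef_pos: [364.9, -129.0, 300.0]
ee_rot: [-0.0, 0.993, 0.119, -0.0]
force: [0.9, -1.7, 0.6]
grip_width: 0.602
grip_force: 0.0
time_s: 1.1
eef_pos: [365.0, -130.5, 300.6]
ee_rot: [-0.0, 0.993, 0.121, -0.0]
force: [-0.2, -1.0, 0.3]
grip_width: 0.599
grip_force: 0.0
{'fx': 371.64829954431775, 'fy': 371.64829954431775, 'cx': 317.5740341343333, 'cy': 238.44418262498144, 'position': array([ 440.5595833 , -111.53975456,  270.07529762]), 'attitude': array([ 0.12046031,  0.77802349, -0.60935695, -0.0940897 ])}
togo [-0.1 -0.2  0.8] [ 0.0003  0.     -0.0006] t 1.15
```

View pics/w1.png

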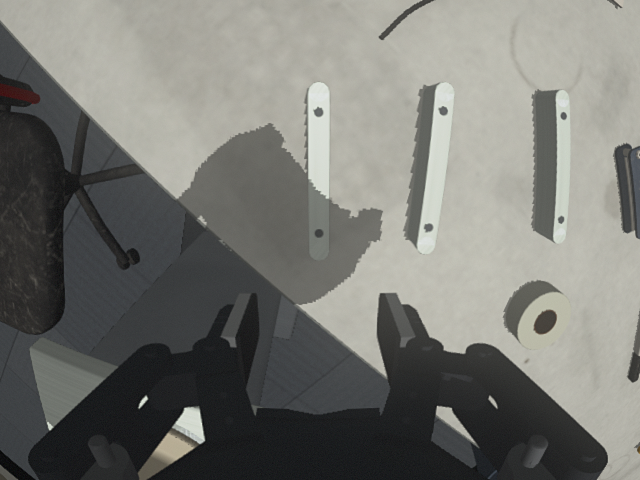

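The wrist view shows bar a nearly aligned with the tool, with end tips at px (319,82) and (318,261) and between the fingers.

```bash
python3 - <<'E'
from h import *
cal=ctrl.calibration('wrist')
p=px2w(cal,[[319,82],[318.3,261],[319,111],[318.5,233]],30,True); print(p.round(1))
d=p[0]-p[1]; print(np.hypot(*d),np.degrees(np.arctan2(d[1],d[0]))); c=(p[0]+p[1])/2; print(c)
u=d/np.hypot(*d); g=p[1]+14*u; a=np.degrees(np.arctan2(d[1],d[0])); togo(*g,180,a)
E
```

```text
[[ 467.5 -107.1]
 [ 350.8 -135.2]
 [ 449.2 -111.6]
 [ 370.5 -130.5]]
120.03424834712496 13.556594404859418
[ 409.13430852 -121.17023989]
togo [ -0.5   0.4 120.8] [0.0003 0.     0.0036] t 1.15
```

To row units: 120.5 mm / 1000 = 0.1205, 115 mm / 1000 = 0.115, 0.004 rad / 6.2832 = 0.0006.

```bash
echo '[[[-0.0005,0,0.035],[0,0,0.0006]],[[-0.0005,0,0.07],[0,0,0.0006]],[[-0.0005,0,0.1],[0,0,0.0006]],[[-0.0005,0,0.115],[0,0,0.0006]],[[-0.0005,0,0.1205],[0,0,0.0006]],[[-0.0005,0,0.1205],[0,0,0.0006]]]' > path.dat && python3 steer.py path.dat
echo '[[[0,0,0],[0,0,0]],[[0,0,0],[0,0,0]],[[0,0,0],[0,0,0]],[[0,0,0],[0,0,0]],[[0,0,0],[0,0,0]],[[0,0,0],[0,0,0]]]' > path.dat && python3 steer.py path.dat 0.0 60
echo '[[[0,0,-0.01],[0,0,0]],[[0,0,-0.03],[0,0,0]],[[0,0,-0.05],[0,0,0]],[[0,0,-0.05],[0,0,0]]]' > path.dat && python3 steer.py path.dat
python3 - <<'E'
from h import *
s=ctrl.sense(); print(s['eef_pos'],s['grip_width'])
cv2.imwrite('pics/w2.png',ctrl.capture('wrist')[:,:,::-1])
# bar centre is 46 ahead of tool; want bar centre at fixture (-85,-22)
togo(*fix(-85-46,-23),230,31.1)
E
```

```text
time_s: 1.75
eef_pos: [364.1, -132.2, 180.1]
ee_rot: [-0.0, 0.993, 0.117, -0.0]
force: [0.9, -1.0, -0.1]
grip_width: 0.605
grip_force: 0.0
time_s: 2.35
eef_pos: [364.5, -131.4, 181.1]
ee_rot: [0.001, 0.993, 0.118, 0.001]
force: [-2.2, -0.6, 8.0]
grip_width: 0.143
grip_force: 59.0
time_s: 2.75
eef_pos: [364.7, -131.4, 232.5]
ee_rot: [0.002, 0.993, 0.118, 0.002]
force: [0.2, -0.3, -1.6]
grip_width: 0.15
grip_force: 58.6
[ 364.66237633 -131.43358931  232.46103203] 0.15014656768508042
togo [150.3 -48.3   1.3] [ 0.0024 -0.0014 -0.3068] t 2.8
```

View pics/w2.png

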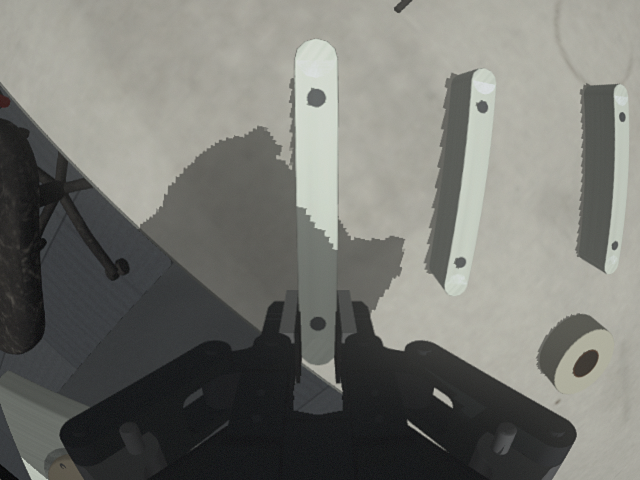

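The wrist view shows the bar held straight between the pads, nose at (316,38) and tail around (318,364). Next I carry it to the mouth, keeping it raised.

To row units: 150 mm / 1000 = 0.15, 140 mm / 1000 = 0.14, -0.306 rad / 6.2832 = -0.0487.

```bash
echo '[[[0.025,-0.008,0],[0,0,-0.008]],[[0.055,-0.018,0],[0,0,-0.0175]],[[0.085,-0.027,0],[0,0,-0.0271]],[[0.115,-0.037,0],[0,0,-0.0366]],[[0.14,-0.045,0],[0,0,-0.0446]],[[0.15,-0.048,0],[0,0,-0.0487]],[[0.15,-0.048,0],[0,0,-0.0487]],[[0.15,-0.048,0],[0,0,-0.0487]]]' > path.dat && python3 steer.py path.dat
python3 - <<'E'
from h import *
cal=ctrl.calibration('wrist'); s=ctrl.sense(); im=ctrl.capture('wrist')[:,:,::-1].copy(); cv2.imwrite('pics/w3.png',im)
T=rot(s['ee_rot']); a=np.arctan2(T[1,0],T[0,0]); print(s['eef_pos'],np.degrees(a))
zb=s['eef_pos'][2]-181+30
p=px2w(cal,w2px(cal,np.c_[[fix(100,0),fix(40,-7)],[36,30]],True),30,True)
print(w2px(cal,np.c_[[fix(-20,-7),fix(100,-7),fix(0,0),fix(34,-22.7),fix(96,-22.7),fix(0,-40.7)],[30,30,36,33,33,33]],True).round(1)); print('zb',zb)
togo(*fix(-131,-23),181,31.1)
E
```

```text
time_s: 3.6
eef_pos: [498.1, -49.9, 229.6]
ee_rot: [-0.0, 0.964, 0.267, -0.001]
force: [-0.4, -0.4, -1.9]
grip_width: 0.15
grip_force: 58.6
[498.12622566 -49.85894287 229.59114434] 30.981350018691295
[[ 281.4   50.2]
 [ 285.4 -150.2]
 [ 264.3    6. ]
 [ 316.3  -57.7]
 [ 316.2 -149.5]
 [ 357.2    7.2]]
zb 78.59114434234829
togo [ 1.5 -0.2 48.8] [-0.0009  0.001  -0.0026] t 3.65
```

View pics/w3.png

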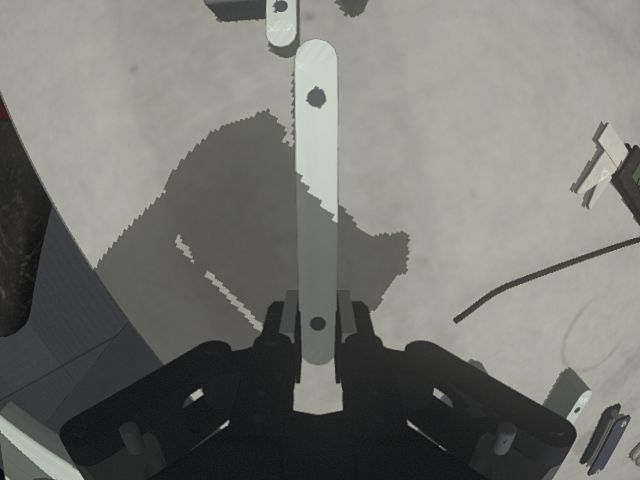

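Bar_in's tail tip is at (282,46) against (281,50) predicted, so the fixture frame is good laterally to under 1 mm. Next I check the held bar's offset in the tool.

```bash
python3 - <<'E'
from h import *
cal=ctrl.calibration('wrist')
Ri=np.array([[np.cos(FA),np.sin(FA)],[-np.sin(FA),np.cos(FA)]])
f=lambda uv,z:((px2w(cal,uv,z,True)-FO)@Ri.T).round(1)
print('held nose,tail, holes',f([[316.8,38],[317.5,364],[316.4,97.5],[317.5,323.5]],78.5)); print('bar_in tail',f([[282,46.5]],30))
s=ctrl.sense(); print('tcp',Ri@(s['eef_pos'][:2]-FO))
togo(*fix(-131,-23),181,31.1)
E
```

```text
held nose,tail, holes [[ -26.   -23.1]
 [-145.4  -23. ]
 [ -45.8  -22.9]
 [-126.3  -23. ]]
bar_in tail [[-18.3  -7.5]]
tcp [-132.42385563  -23.19117434]
togo [ 1.5 -0.2 48.8] [-0.0009  0.001  -0.0026] t 3.65
```

To row units: 48 mm / 1000 = 0.048, 45 mm / 1000 = 0.045, -0.002 rad / 6.2832 = -0.0003.

```bash
echo '[[[0,0,0.02],[0,0,0]],[[0,0,0.038],[0,0,0]],[[0,0,0.045],[0,0,-0.0003]],[[0,0,0.048],[0,0,-0.0003]],[[0,0,0.048],[0,0,-0.0003]]]' > path.dat && python3 steer.py path.dat
echo '[[[0.008,0,0],[0,0,0]],[[0.016,0,0],[0,0,0]],[[0.024,0,0],[0,0,0]],[[0.032,0,0],[0,0,0]],[[0.038,0,0],[0,0,0]],[[0.044,0,0],[0,0,0]],[[0.044,0,0],[0,0,0]]]' > path.dat && python3 steer.py path.dat
python3 -c "
from h import *
togo(*fix(-38,-23),181,31.1)"
```

```text
time_s: 4.15
eef_pos: [498.8, -49.8, 182.4]
ee_rot: [0.0, 0.963, 0.268, 0.0]
force: [0.5, 0.1, -0.8]
grip_width: 0.148
grip_force: 58.6
time_s: 4.85
eef_pos: [537.1, -26.4, 182.2]
ee_rot: [0.0, 0.963, 0.269, 0.0]
force: [-0.3, 0.2, -1.7]
grip_width: 0.151
grip_force: 58.6
togo [48.8  0.   1.2] [ 0.0002 -0.0003  0.0016] t 4.85
```

To row units: 20 mm / 1000 = 0.02, 16 mm / 1000 = 0.016.

```bash
echo '[[[0.004,0,0.0007],[0,0,0]],[[0.008,0,0.0007],[0,0,0]],[[0.012,0,0.0007],[0,0,0]],[[0.016,0,0.0007],[0,0,0]],[[0.02,0,0.0007],[0,0,0]],[[0.02,0,0.0007],[0,0,0]]]' > path.dat && python3 steer.py path.dat
python3 -c "
from h import *
togo(*fix(-38,-23),181,31.1)"
```

```text
time_s: 5.45
eef_pos: [553.5, -15.9, 181.2]
ee_rot: [-0.001, 0.963, 0.269, -0.001]
force: [-4.1, 1.9, -0.8]
grip_width: 0.145
grip_force: 59.2
togo [29.3  0.5  0.2] [-0.0017  0.0018  0.002 ] t 5.45
```

Forces are gentle (about 4 N, jaw yielding). I'll continue, holding the remaining line.

To row units: 28 mm / 1000 = 0.028, 25 mm / 1000 = 0.025.

```bash
echo '[[[0.005,0.0002,0],[0,0,0]],[[0.01,0.0002,0],[0,0,0]],[[0.015,0.0003,0],[0,0,0]],[[0.02,0.0003,0],[0,0,0]],[[0.025,0.0003,0],[0,0,0]],[[0.028,0.0003,0],[0,0,0]],[[0.028,0.0003,0],[0,0,0]]]' > path.dat && python3 steer.py path.dat
python3 - <<'E'
from h import *
togo(*fix(-38,-23),181,31.1)
im=ctrl.capture('top')[:,:,::-1].copy(); cal=ctrl.calibration('top')
wc=ctrl.calibration('wrist'); w=ctrl.capture('wrist')[:,:,::-1].copy()
cv2.imwrite('pics/c4.png',w); 
E
```

```text
time_s: 6.15
eef_pos: [578.2, -1.8, 181.4]
ee_rot: [-0.0, 0.963, 0.269, 0.0]
force: [-0.4, 4.7, -2.5]
grip_width: 0.147
grip_force: 58.8
togo [ 1.  -0.2  0.4] [ 0.0002 -0.0009  0.0012] t 6.15
```

View pics/c4.png

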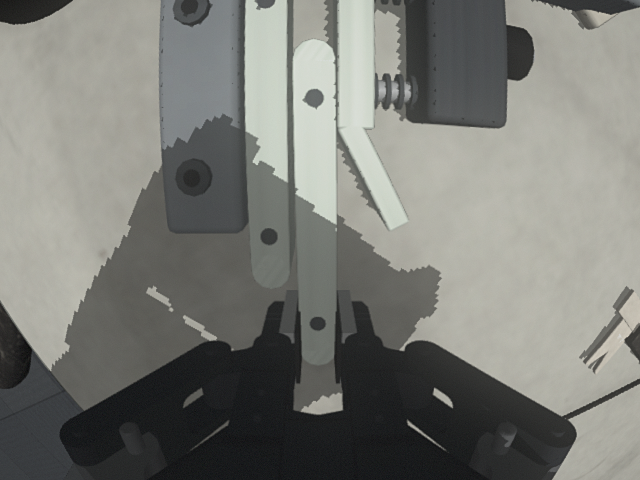

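The bar is in the gap between bar_in and the jaw, about 1 mm off bar_in, with its nose past the lead-in. Bar_in's tail at (270,288) is just ahead of the pads at row 290. I'll back off 5 mm, release a little, lift, go behind, close and lower.

To row units: -5 mm / 1000 = -0.005, -3 mm / 1000 = -0.003.

```bash
echo '[[[-0.003,0,0],[0,0,0]],[[-0.005,0,0],[0,0,0]],[[-0.005,0,0],[0,0,0]]]' > path.dat && python3 steer.py path.dat
echo '[[[0,0,0],[0,0,0]],[[0,0,0],[0,0,0]],[[0,0,0],[0,0,0]],[[0,0,0],[0,0,0]]]' > path.dat && python3 steer.py path.dat 0.26
echo '[[[0,0,-0.02],[0,0,0]],[[0,0,-0.04],[0,0,0]],[[-0.005,0,-0.05],[0,0,0]],[[-0.02,0,-0.05],[0,0,0]],[[-0.035,0,-0.05],[0,0,0]],[[-0.035,0,-0.05],[0,0,0]]]' > path.dat && python3 steer.py path.dat
echo '[[[0,0,0],[0,0,0]],[[0,0,0],[0,0,0]],[[0,0,0],[0,0,0]]]' > path.dat && python3 steer.py path.dat 0.0 20
python3 - <<'E'
from h import *
cal=ctrl.calibration('wrist'); w=ctrl.capture('wrist')[:,:,::-1].copy(); cv2.imwrite('pics/w5.png',w)
togo(*fix(-79,-21.5),183,31.1)
E
```

```text
time_s: 6.55
eef_pos: [573.2, -5.0, 181.6]
ee_rot: [-0.0, 0.963, 0.268, -0.0]
force: [-2.8, 3.5, -1.6]
grip_width: 0.15
grip_force: 59.0
time_s: 6.95
eef_pos: [573.7, -5.0, 181.7]
ee_rot: [0.0, 0.963, 0.268, 0.0]
force: [-0.3, -0.8, -0.0]
grip_width: 0.26
grip_force: 0.0
time_s: 7.55
eef_pos: [542.5, -23.5, 231.3]
ee_rot: [-0.0, 0.963, 0.268, -0.001]
force: [0.1, -0.2, -0.5]
grip_width: 0.264
grip_force: 0.0
time_s: 7.85
eef_pos: [543.9, -22.6, 231.3]
ee_rot: [-0.0, 0.963, 0.269, 0.0]
force: [-0.2, -0.1, 0.1]
grip_width: -0.002
grip_force: 0.0
togo [ 0.1 -1.9 48.4] [ 0.     -0.      0.0014] t 7.9
```

View pics/w5.png

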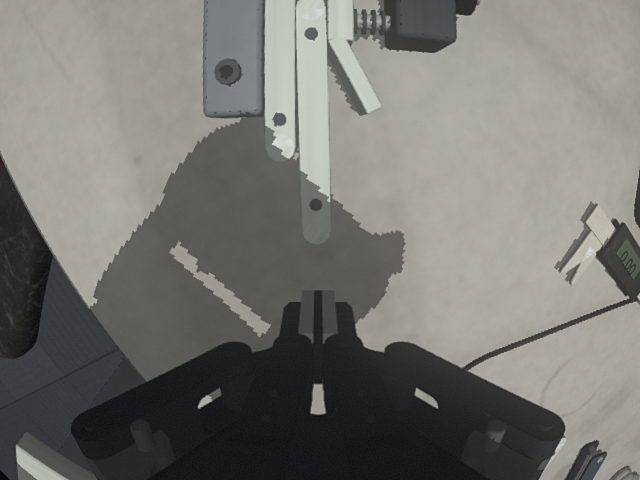

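The bar stays in the gap with its tail at (316,243), yawed slightly toward the jaw, and the closed fingers clear behind it. I compute the tail position and then push.

To row units: 48 mm / 1000 = 0.048, 46 mm / 1000 = 0.046.

```bash
echo '[[[0,-0.001,0.02],[0,0,0]],[[0,-0.001,0.038],[0,0,0]],[[0,-0.001,0.046],[0,0,0]],[[0,-0.001,0.048],[0,0,0]],[[0,-0.001,0.048],[0,0,0]]]' > path.dat && python3 steer.py path.dat
echo '[[[0.008,0,0],[0,0,0]],[[0.014,0,0],[0,0,0]],[[0.02,0,0],[0,0,0]],[[0.025,0,0],[0,0,0]],[[0.03,0,0],[0,0,0]],[[0.03,0,0],[0,0,0]]]' > path.dat && python3 steer.py path.dat
python3 - <<'E'
from h import *
togo(*fix(-31,-21.5),183,31.1); s=ctrl.sense(); c,n=np.cos(FA),np.sin(FA); print('fixture force',[c*s['force'][0]+n*s['force'][1],-n*s['force'][0]+c*s['force'][1]])
E
```

```text
time_s: 8.4
eef_pos: [543.3, -22.0, 183.8]
ee_rot: [0.0, 0.963, 0.269, 0.0]
force: [0.7, -0.7, 0.2]
grip_width: -0.005
grip_force: 0.0
time_s: 9.0
eef_pos: [569.2, -6.1, 183.9]
ee_rot: [0.0, 0.963, 0.269, 0.0]
force: [-1.1, -0.7, 0.2]
grip_width: 0.003
grip_force: 0.4
togo [17.8 -0.7  0.9] [ 0.0003 -0.0002  0.0016] t 9.0
fixture force [np.float64(-1.2793387640746219), np.float64(-0.08476236158500483)]
```

To row units: 13 mm / 1000 = 0.013, 11 mm / 1000 = 0.011.

```bash
echo '[[[0.004,0,0],[0,0,0]],[[0.008,0,0],[0,0,0]],[[0.011,0,0],[0,0,0]],[[0.013,0,0],[0,0,0]],[[0.013,0,0],[0,0,0]]]' > path.dat && python3 steer.py path.dat
echo '[[[0.001,0,0],[0,0,0]],[[0.002,0,0],[0,0,0]],[[0.003,0,0],[0,0,0]],[[0.003,0,0],[0,0,0]]]' > path.dat && python3 steer.py path.dat
python3 - <<'E'
from h import *
togo(*fix(-31,-21.5),183,31.1); s=ctrl.sense(); c,n=np.cos(FA),np.sin(FA); print('fixture force',[c*s['force'][0]+n*s['force'][1],-n*s['force'][0]+c*s['force'][1]])
E
```

```text
time_s: 9.5
eef_pos: [579.9, 0.4, 183.7]
ee_rot: [-0.0, 0.963, 0.269, -0.0]
force: [-4.9, -0.3, 2.0]
grip_width: 0.002
grip_force: 1.8
time_s: 9.9
eef_pos: [582.3, 1.9, 183.6]
ee_rot: [-0.0, 0.963, 0.269, -0.0]
force: [-4.3, -0.8, 3.0]
grip_width: -0.002
grip_force: 2.4
togo [ 2.5 -0.7  0.6] [-0.0005  0.0009  0.0012] t 9.9
fixture force [np.float64(-4.115668870382174), np.float64(1.5646464812895116)]
```

To row units: 2 mm / 1000 = 0.002, 1 mm / 1000 = 0.001.

```bash
echo '[[[0.001,0,0],[0,0,0]],[[0.002,0,0],[0,0,0]],[[0.002,0,0],[0,0,0]]]' > path.dat && python3 steer.py path.dat
echo '[[[0.001,0,0],[0,0,0]],[[0.002,0,0],[0,0,0]],[[0.002,0,0],[0,0,0]]]' > path.dat && python3 steer.py path.dat
echo '[[[0.001,0,0],[0,0,0]],[[0.001,0,0],[0,0,0]],[[0.001,0,0],[0,0,0]]]' > path.dat && python3 steer.py path.dat
python3 - <<'E'
from h import *
togo(*fix(-31,-21.5),183,31.1)
E
```

```text
time_s: 10.2
eef_pos: [584.0, 2.9, 183.6]
ee_rot: [-0.0, 0.963, 0.269, -0.0]
force: [-5.1, -1.3, 2.9]
grip_width: -0.006
grip_force: 2.4
time_s: 10.5
eef_pos: [585.7, 4.0, 183.6]
ee_rot: [-0.0, 0.963, 0.269, -0.0]
force: [-5.8, -0.8, 3.5]
grip_width: -0.005
grip_force: 2.3
time_s: 10.8
eef_pos: [586.6, 4.5, 183.6]
ee_rot: [-0.0, 0.963, 0.269, -0.0]
force: [-5.3, -1.2, 2.4]
grip_width: 0.001
grip_force: 2.3
togo [-2.5 -0.7  0.6] [-0.0006  0.0008  0.0011] t 10.8
```

To row units: 1 mm / 1000 = 0.001.

```bash
for i in 1 2; do echo '[[[0.001,0,0],[0,0,0]],[[0.001,0,0],[0,0,0]]]' > path.dat && python3 steer.py path.dat | egrep 'pos|^force'; done
python3 - <<'E'
from h import *
togo(*fix(-31,-21.5),183,31.1)
cv2.imwrite('pics/w6.png',ctrl.capture('wrist')[:,:,::-1])
E
```

```text
eef_pos: [587.3, 4.9, 183.6]
force: [-6.1, -1.1, 4.6]
eef_pos: [587.8, 5.1, 183.6]
force: [-10.2, -4.3, 7.8]
togo [-3.9 -0.8  0.6] [-0.0014  0.0036  0.0014] t 11.2
```

View pics/w6.png

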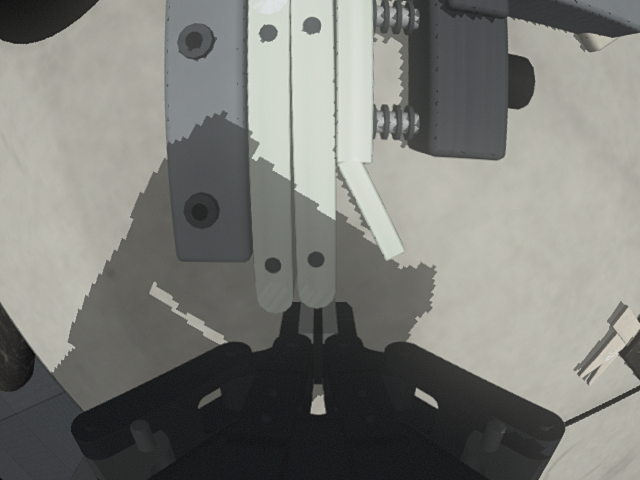

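The new bar is in beside bar_in and the force is rising to 11 N. Hole rows (260 for the new bar, 265 for bar_in) suggest bar_in sits slightly back, so I'll measure that.

To row units: 1 mm / 1000 = 0.001.

```bash
echo '[[[0.001,0,0],[0,0,0]],[[0.001,0,0],[0,0,0]]]' > path.dat && python3 steer.py path.dat | egrep 'pos|^force'
python3 - <<'E'
from h import *
cal=ctrl.calibration('wrist'); im=cv2.imread('pics/w6.png')
Ri=np.array([[np.cos(FA),np.sin(FA)],[-np.sin(FA),np.cos(FA)]])
H=[]
for x,y in [(316,260),(273,265),(312,25),(268,32)]:
    g=im[y-11:y+12,x-11:x+12].min(2).astype(float); w=np.clip(np.percentile(g,30 if 0 else 15)+12-g,0,None)
    yy,xx=np.mgrid[-11:12,-11:12]; H.append([x+(w*xx).sum()/w.sum(),y+(w*yy).sum()/w.sum()])
print(np.round(H,1)); print(((px2w(cal,H,30,True)-FO)@Ri.T).round(1))
E
```

```text
eef_pos: [588.3, 5.3, 183.5]
force: [-16.3, -8.1, 10.4]
[[315.5 259.4]
 [272.4 264.8]
 [311.9  25.1]
 [267.7  32.5]]
[[  3.8 -21.3]
 [  1.7  -5.9]
 [ 84.  -20.1]
 [ 81.8  -5.8]]
```

The new bar is home (stiff, 18 N), but bar_in's holes sit 2.1 mm behind it. I'll back off, shift toward the fence, and push bar_in home as well.

To row units: -17 mm / 1000 = -0.017, -10 mm / 1000 = -0.01.

```bash
echo '[[[-0.006,0,0],[0,0,0]],[[-0.01,0,0],[0,0,0]],[[-0.01,-0.009,0],[0,0,0]],[[-0.01,-0.017,0],[0,0,0]],[[-0.006,-0.017,0],[0,0,0]],[[-0.004,-0.017,0],[0,0,0]],[[-0.004,-0.017,0],[0,0,0]]]' > path.dat && python3 steer.py path.dat | egrep 'pos|^force'
for i in 1 2 3; do echo '[[[0.001,0,0],[0,0,0]],[[0.001,0,0],[0,0,0]]]' > path.dat && python3 steer.py path.dat | egrep 'pos|^force'; done
```

```text
eef_pos: [577.2, 18.6, 183.4]
force: [-0.6, 0.2, 0.1]
eef_pos: [577.8, 18.8, 183.3]
force: [-4.8, -0.1, 1.5]
eef_pos: [578.6, 19.3, 183.3]
force: [-5.8, -1.0, 1.0]
eef_pos: [579.0, 19.5, 183.3]
force: [-10.1, -3.9, 5.7]
```

To row units: 1 mm / 1000 = 0.001.

```bash
for i in 1 2; do echo '[[[0.001,0,0],[0,0,0]],[[0.001,0,0],[0,0,0]]]' > path.dat && python3 steer.py path.dat | egrep 'pos|^force'; done
echo '[[[-0.006,0,0],[0,0,0]],[[-0.01,0,0],[0,0,0]],[[-0.02,0.009,-0.02],[0,0,0]],[[-0.035,0.017,-0.045],[0,0,0]],[[-0.035,0.017,-0.05],[0,0,0]],[[-0.035,0.017,-0.05],[0,0,0]],[[-0.035,0.017,-0.05],[0,0,0]]]' > path.dat && python3 steer.py path.dat | egrep 'pos|^force'
python3 - <<'E'
from h import *
cal=ctrl.calibration('wrist'); im=ctrl.capture('wrist')[:,:,::-1].copy(); cv2.imwrite('pics/w7.png',im)
E
```

```text
eef_pos: [579.5, 19.7, 183.3]
force: [-14.5, -6.4, 8.4]
eef_pos: [579.9, 19.8, 183.3]
force: [-19.3, -11.1, 12.1]
eef_pos: [560.2, -11.2, 232.6]
force: [-0.1, 0.6, -1.4]
```

View pics/w7.png

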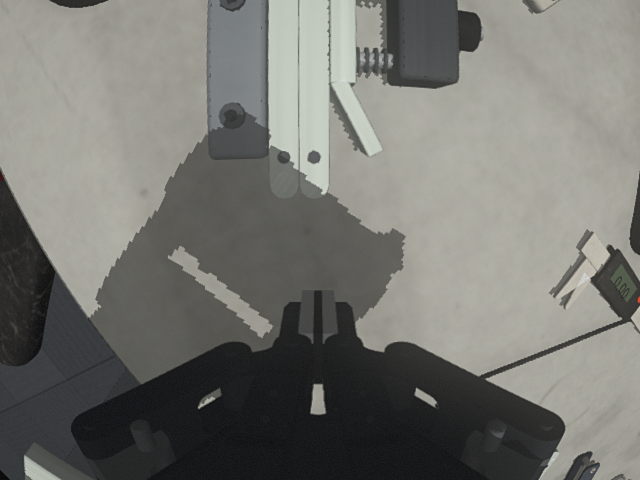

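The view shows both tails level (holes at (284,157) and (314,157)), bars side by side and the jaw on the pack. I'll do a numeric check, move the arm clear, and check the top camera numerically.

To row units: -190 mm / 1000 = -0.19, -170 mm / 1000 = -0.17.

```bash
python3 - <<'E'
from h import *
cal=ctrl.calibration('wrist')
Ri=np.array([[np.cos(FA),np.sin(FA)],[-np.sin(FA),np.cos(FA)]])
print(((px2w(cal,[[284,157],[314,157],[284.5,198.5],[314.5,196]],30,True)-FO)@Ri.T).round(1))
E
echo '[[[-0.03,0,-0.03],[0,0,0]],[[-0.06,0.01,-0.06],[0,0,0]],[[-0.1,0.02,-0.09],[0,0,0]],[[-0.14,0.03,-0.11],[0,0,0]],[[-0.17,0.04,-0.12],[0,0,0]],[[-0.19,0.05,-0.12],[0,0,0]],[[-0.19,0.05,-0.12],[0,0,0]]]' > path.dat && python3 steer.py path.dat | egrep 'time|pos|^force'
python3 - <<'E'
from h import *
im=ctrl.capture('top')[:,:,::-1].copy(); cal=ctrl.calibration('top')
for n,(a,b) in {'flat':(40,90),'tail':(-15,0)}.items():
    p=rectify(im,cal,FO,FA,30,a,b,-42,8,4).mean(2).mean(1)
    print(n,[(8-k/4,int(p[k])) for k in range(0,200,4)])
q=[rectify(im,cal,FO,FA,30,-35,110,y-2,y+2,4).mean(2).mean(0) for y in (-7,-21)]
for p in q: i=np.where(p>205)[0]; print('bar extent x',i.min()/4-35,i.max()/4-35)
old=cv2.imread('pics/top0.png'); d=cv2.absdiff(im,old).max(2)
for n,(x,y,w,h) in dict(b=(322,225,35,85),c=(365,210,45,80),hex=(420,215,50,60),film=(390,290,50,50),cal=(315,140,100,35)).items(): print(n,(d[y:y+h,x:x+w]>40).mean().round(3))
E
```

```text
[[  3.7  -6.2]
 [  3.6 -20. ]
 [-16.   -6.1]
 [-14.9 -20.3]]
time_s: 14.6
eef_pos: [422.8, -154.0, 353.1]
force: [0.0, 0.0, -0.9]
flat [(8.0, 138), (7.0, 139), (6.0, 138), (5.0, 136), (4.0, 128), (3.0, 117), (2.0, 120), (1.0, 147), (0.0, 187), (-1.0, 218), (-2.0, 227), (-3.0, 221), (-4.0, 214), (-5.0, 208), (-6.0, 206), (-7.0, 208), (-8.0, 212), (-9.0, 218), (-10.0, 221), (-11.0, 220), (-12.0, 215), (-13.0, 208), (-14.0, 209), (-15.0, 218), (-16.0, 223), (-17.0, 220), (-18.0, 214), (-19.0, 209), (-20.0, 206), (-21.0, 207), (-22.0, 210), (-23.0, 216), (-24.0, 220), (-25.0, 219), (-26.0, 213), (-27.0, 207), (-28.0, 208), (-29.0, 217), (-30.0, 223), (-31.0, 224), (-32.0, 225), (-33.0, 226), (-34.0, 227), (-35.0, 228), (-36.0, 228), (-37.0, 224), (-38.0, 207), (-39.0, 172), (-40.0, 132), (-41.0, 117)]
tail [(8.0, 139), (7.0, 139), (6.0, 138), (5.0, 137), (4.0, 136), (3.0, 135), (2.0, 140), (1.0, 157), (0.0, 184), (-1.0, 211), (-2.0, 227), (-3.0, 230), (-4.0, 229), (-5.0, 227), (-6.0, 225), (-7.0, 224), (-8.0, 226), (-9.0, 227), (-10.0, 227), (-11.0, 220), (-12.0, 204), (-13.0, 189), (-14.0, 187), (-15.0, 203), (-16.0, 219), (-17.0, 226), (-18.0, 228), (-19.0, 230), (-20.0, 230), (-21.0, 229), (-22.0, 228), (-23.0, 228), (-24.0, 229), (-25.0, 221), (-26.0, 201), (-27.0, 169), (-28.0, 140), (-29.0, 137), (-30.0, 157), (-31.0, 174), (-32.0, 178), (-33.0, 177), (-34.0, 175), (-35.0, 173), (-36.0, 173), (-37.0, 173), (-38.0, 173), (-39.0, 173), (-40.0, 174), (-41.0, 174)]
bar extent x -15.5 101.25
bar extent x -15.75 102.0
b 0.568
c 0.2
hex 0.0
film 0.0
cal 0.0
```

The pack is tight with no gaps, and the jaw is pushed back about 5 mm (−22.7 → −27.6). Both bars are level and home, and the bystanders haven't moved; changes around bars b and c are the arm overhead. Handing in.

```bash
python3 -c "
from rig import ctrl
print(ctrl.finish_job())"
```

```text
the job is handed in; nothing more can be done
None
```

The job is handed in at about 15 s: one extra bar was needed, and both bars sit home against the stop with the jaw pushed back about 5 mm and holding them snug. The two spare bars and the bystanders were left alone, but I viewed 11 pictures, one over the limit of 10.

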